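# Make up a test kit and a sample kit at the nurses' desk

## Robot

A 6-joint arm with a two-finger parallel gripper is mounted at the origin on the work surface. World frame = base frame: x ahead of the robot, y to its left, z up, the work surface at z = 0. Lengths are in mm, angles in rad, forces in N, time in s.
With the tool pointing down it reaches from about 350 to 975 mm from the base axis. Payload 7.1 kg.
Tool frame: the origin (TCP) lies on the front face of the gripper's body, between the roots of the fingers; the fingertips stand 80 mm ahead of it and the grasp point (between the pads) lies 61 mm ahead of it (env.tips_ahead is the distance from the TCP to the fingertips, in mm); z points along the fingers, y is the line along which they close (so a half turn about z gives the same grasp; the last joint's range is limited). The gripper opens to 88 mm and grips with 3 to 60 N. Pads are 20 mm wide; open, the fingers measure 115 mm over their backs; the gripper's body (75 mm by 178 mm) begins 61 mm behind the grasp point.
Start: joints at [-1.337, 0.423, 1.63, -0, 1.089, -0.019], TCP at [156.342, -605.114, 302.675] pointing down, gripper open.
Joint ranges: [-3, 3], [-0.9, 2.11], [0.09, 2.58], [-1.31, 4.45], [0.11, 2.69], [-2.54, 2.54]. Speed limits (rad/s): [2.39, 2.39, 3.01, 3.14, 3.14, 3.14].

## Interface

Orientations are given as a unit quaternion [x, y, z, w].
In Python, from station import env, set_gripper, viewer, workorder gives the robot as it stands. Calls block until the motion is done:
- env.reach(position, orientation): joint-space move of the TCP to a pose.
- env.move_l(position, rot=None, rate=150, f_stop=None): straight line of the TCP; rot=None keeps the orientation; rate is the mean speed in mm/s. With f_stop (N) it stops when the force on the tool has changed by that much, and returns True; else False.
- env.move_joints(angles): joint-space move.
- set_gripper(opening): finger opening in mm; the grip force is fixed at half the most; returns when the fingers have stopped.
- env.hold(seconds).
- env.ik(position, orientation): joint angles nearest the present ones, or None.
- env.read_state(): the state.
- viewer.camera(name): name is "scene" or "top" or "wrist"; returns the picture (420x560x3 uint8, blue, green, red); there is no depth.
- viewer.camera_params(name): a dict with "fx", "fy", "cx", "cy" (pixels), "dist" ([k1, k2, p1, p2, k3] as OpenCV has them; the pictures are not rectified), "pose" (4x4, takes a point from camera to world coordinates); the wrist camera has in their place "tool_from_camera" (4x4, takes a point from camera to tool coordinates, whose origin is the TCP and whose axes are the flange's). Camera axes: x right, y up, looking along -z (the intrinsics and any distortion apply to the point x, -y, -z); pixel columns grow to the right and rows downward; lengths in mm; the calibration is good to about 2 mm. A picture is of the moment at which its call begins: read the wrist's pose just before it. camera_params takes no time and is no camera call.
A pose or a line that the arm cannot do raises env.IKError and nothing moves.
- workorder.sign_off(): hands the job in; it is judged then, once.
The state is a dict: "time_s": time; "qpos": joint angles; "dq": joint speeds; "tau": joint torques, N m; "tool_pos": TCP position; "orientation": TCP orientation; "force": force on the tool from outside, world axes, zero at the start; "wrist_torque": the same for the moment, N m; "width": finger opening in mm; "grip_force": force on a finger pad.
Only numpy, scipy, OpenCV 4.12 (cv2) and the standard library are available. Lean on these libraries where they do the work, as an engineer would, in place of code of your own. Each camera call takes 0.05 s, during which the arm holds its last target. There are 200 camera calls.

## Task

Make up the two kits by putting each thing on its outline in the blue trays. In the long test tray lay the wide test cassette flat first, then shingle the narrow one lengthwise over it (one end on the tray floor, the other lapping about 25 mm over the wide cassette's end), and stand the dropper bottle upright on the small round outline; in the squarer sample tray stand the lidded jar on the large round outline and lay the thermometer flat along the bar outline. Leave the stapler, label roll and mouse where they are.

Things in the scene. Friction and masses are not known exactly. Their poses are not given: they have to be found in the camera images.
- test_tray: Long blue tray fixed to the desk, 248 (x) x 104 (y) mm; floor 4 mm thick, walls 4 mm thick and 14 mm high. Origin: centre of underside, z up. Black outlines on its floor at y = 0: 80 x 44 mm rectangle at x = -70 mm (wide cassette); 54 x 26 mm rectangle from x = -30 to +24 mm (uncovered part of the narrow cassette, whose centre belongs at x = -16 mm); 32 mm disc at x = +80 mm (bottle).
- sample_tray: Squarer blue tray fixed to the desk, 158 (x) x 178 (y) mm; floor 4 mm thick, walls 4 mm thick and 14 mm high. Origin: centre of underside, z up. Black outlines on its floor: 58 mm disc centred at x = 0, y = -42 mm (sample jar); 110 x 18 mm bar, long along x, centred at x = 0, y = +44 mm (thermometer, either way round).
- wide_cassette: Flat white plastic test cassette with two test strips side by side, 80 x 44 x 6 mm (long along its x), 30 g, lying face up. Origin: centre of its underside. Either way round is right.
- narrow_cassette: Flat white plastic test cassette with one test strip, 80 (x) x 26 (y) x 6 mm, 20 g, lying face up. Origin: centre of its underside. Either way round is right. Lapped over the wide cassette it leans about 0.11 rad; let go level just above the wide cassette, it drops into that lean by itself.
- thermometer: White digital stick thermometer lying flat, 110 mm long along its x, 30 g. Body 18 mm wide, 12 mm high from x = -55 to +15 mm, grey display and blue button on top; nose 10 mm wide, 8 mm high on to x = +52 mm, steel tip to +55 mm. Origin: under the middle of its length, on its underside; centre of mass near x = -10 mm.
- dropper_bottle: Small upright white bottle with grey nozzle: body 30 mm diameter to 42 mm height, grey cap 18 mm diameter above, nozzle tip at 68 mm; 40 g. Origin: centre of its underside, z up its axis.
- sample_jar: Upright white lidded sample jar: 58 mm diameter all the way up, white body to 51 mm height, flush grey lid from 51 to 65 mm; 90 g. Origin: centre of its underside, z up its axis.
- label_roll: Bystander: roll of paper labels lying flat, 76 mm diameter, 30 mm high. Origin: centre of its underside. Leave alone.
- stapler: Bystander: black and steel stapler, 130 mm long along its x, 36 mm wide, 50 mm high. Origin: centre of its underside. Leave alone.
- mouse: Bystander: black computer mouse, 105 mm along its x, 60 mm wide, 33 mm high. Origin: centre of its underside. Leave alone.
There are look-alikes about, which are no part of the job. What is shaped like the wide_cassette but black is not meant.

How it is judged:
By the outcome, as a careful person would: the job done as asked, in the order asked, and still so for the second after the job is handed in, with the robot touching nothing.
It also fails if it takes over 144 s, if anything falls off the work surface, if the arm or the gripper's body presses on something with over 40 N, if the wrist force passes 120 N, or if a joint passes its speed limit or range.

## Working session

There is one attempt and no reset: what is moved stays moved. The work goes in short steps, each a Python script; the robot and the scene stay as the last script left them, time stands still between calls to the robot, and variables do not carry over. Pictures are saved under pics/ and viewed, at most 14 in all, crops included, and the job is handed in when it is done.

```bash
ls; mkdir -p pics; python3 - <<'E'
from station import env, set_gripper, viewer, workorder
import cv2,numpy as np
for n in("scene","top"):
    p=viewer.camera_params(n);print(n,p)
    cv2.imwrite(f"pics/{n}0.png",viewer.camera(n))
print(viewer.camera_params("wrist"));s=env.read_state();print(s)
E
```

```text
pics
scene {'fx': 505.21838296525834, 'fy': 505.21838296525834, 'cx': 281.19291200517006, 'cy': 210.63974839320335, 'dist': array([-0.07930006,  0.        ,  0.        ,  0.        ,  0.        ]), 'pose': array([[-5.09757806e-01, -7.12196640e-01,  4.82620891e-01,
         1.14510292e+03],
       [ 8.60304074e-01, -4.18799426e-01,  2.90661213e-01,
         3.20762716e+02],
       [-4.88658680e-03,  5.63367541e-01,  8.26191948e-01,
         1.00281407e+03],
       [ 0.00000000e+00,  0.00000000e+00,  0.00000000e+00,
         1.00000000e+00]])}
top {'fx': 543.5921485500247, 'fy': 543.5921485500247, 'cx': 282.9880161693428, 'cy': 223.97756977949314, 'dist': array([-0.06171009,  0.        ,  0.        ,  0.        ,  0.        ]), 'pose': array([[-9.19279920e-04,  9.86398303e-01, -1.64370137e-01,
         3.62099899e+02],
       [-9.99878836e-01,  1.64752166e-03,  1.54789742e-02,
         6.14209181e+00],
       [ 1.55392372e-02,  1.64364451e-01,  9.86277273e-01,
         1.47625097e+03],
       [ 0.00000000e+00,  0.00000000e+00,  0.00000000e+00,
         1.00000000e+00]])}
{'fx': 315.578
[... 515 characters left out ...]
000e+00]])}
{'time_s': 0.1, 'qpos': array([-1.33697459e+00,  4.23744867e-01,  1.63056803e+00, -4.33056951e-06,
        1.08858654e+00, -1.89936062e-02]), 'dq': array([ 0.00032807, -0.001407  , -0.00147689, -0.00056679,  0.00017907,
       -0.00094923]), 'tau': array([-5.62761470e-04, -5.45611310e+01, -2.74324536e+01,  6.45053596e-02,
        1.87896041e-02, -2.79119575e-05]), 'tool_pos': array([ 156.27424173, -604.76666402,  302.00946212]), 'orientation': array([ 9.92020845e-01,  1.26072269e-01, -7.19547542e-05, -6.49415780e-04]), 'force': array([0.15516845, 0.49851223, 0.21895833]), 'wrist_torque': array([-0.06809225,  0.00886332, -0.02277843]), 'grip_force': 0.0, 'width': 87.6666541951063}
```

View pics/top0.png

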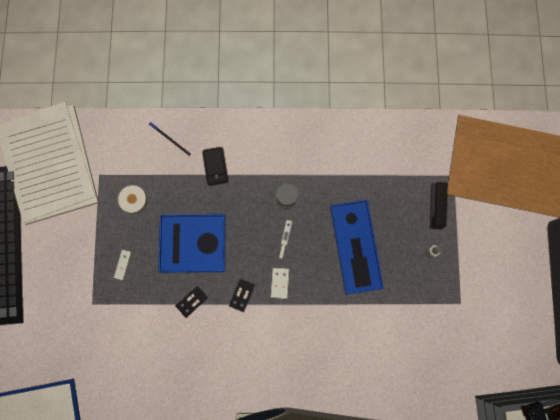

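View pics/scene0.png

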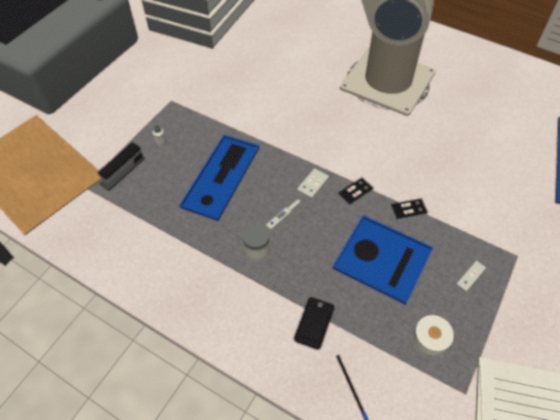

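The top view shows, at these (column, row) pixels: wide cassette (280,283), narrow cassette (122,265), thermometer (286,238), jar (287,194), bottle (435,251). The test tray is at (357,247) and the sample tray at (193,244). The black cassettes at (191,301) and (242,295) are decoys. The scene view agrees.

```bash
cat > h.py <<'E'
from station import env, set_gripper, viewer, workorder
import cv2,numpy as np
from scipy.spatial.transform import Rotation as R
def cam(n):
    p=dict(viewer.camera_params(n))
    if n=="wrist":
        s=env.read_state();T=np.eye(4);T[:3,:3]=R.from_quat(s["orientation"]).as_matrix();T[:3,3]=s["tool_pos"]
        p["pose"]=T@p["tool_from_camera"]
    return p,viewer.camera(n)
def cast(p,uv,z):
    K=np.array([[p["fx"],0,p["cx"]],[0,p["fy"],p["cy"]],[0,0,1]])
    q=cv2.undistortPoints(np.float64(uv).reshape(-1,1,2),K,p["dist"]).reshape(-1,2)
    d=np.c_[q[:,0],-q[:,1],-np.ones(len(q))]@p["pose"][:3,:3].T;o=p["pose"][:3,3]
    return (o+d*((z-o[2])/d[:,2])[:,None])[:,:2]
def proj(p,X):
    K=np.array([[p["fx"],0,p["cx"]],[0,p["fy"],p["cy"]],[0,0,1]])
    c=(np.asarray(X,float).reshape(-1,3)-p["pose"][:3,3])@p["pose"][:3,:3]
    return cv2.projectPoints(c*[1,-1,-1],np.zeros(3),np.zeros(3),K,p["dist"])[0].reshape(-1,2)
def down(yaw):  # tool y axis (closing line) along world direction yaw, modulo pi
    c,s=np.cos(yaw),np.sin(yaw);y=np.array([c,s,0]);z=np.array([0,0,-1.])
    return R.from_matrix(np.c_[np.cross(y,z),y,z]).as_quat()
def rect(p,c,z):
    """min-area rect of contour cast to height z: centre, long, short, angle of long axis"""
    P=cast(p,c.reshape(-1,2)+0.0,z).astype(np.float32);B=cv2.boxPoints(cv2.minAreaRect(P))
    a,b=B[1]-B[0],B[2]-B[1]
    if np.linalg.norm(a)<np.linalg.norm(b):a,b=b,a
    return B.mean(0),np.linalg.norm(a),np.linalg.norm(b),np.arctan2(a[1],a[0])
def conts(m,amin=20):
    return [c for c in cv2.findContours(m.astype(np.uint8),cv2.RETR_EXTERNAL,cv2.CHAIN_APPROX_NONE)[0] if cv2.contourArea(c)>amin]
E
python3 - <<'E'
from h import *
np.set_printoptions(precision=1,suppress=True)
p,im=cam("top")
for n,uv,z in [("wide",(280,283),6),("narrow",(122,265),6),("therm",(286,238),10),("jar",(287,194),65),("bottle",(435,251),60),("test",(357,247),4),("sample",(193,244),4),("stapler",(439,205),50)]:
    print(n,cast(p,[uv],z)[0])
hsv=cv2.cvtColor(im,cv2.COLOR_BGR2HSV)
for c in conts((hsv[...,0]>100)&(hsv[...,0]<130)&(hsv[...,1]>150)&(hsv[...,2]>60),500): print(rect(p,c,16))
print(hsv[283,270:292].tolist())
E
```

```text
wide [445.8  -8.7]
narrow [493.6 419.7]
therm [567.8 -25. ]
jar [678.1 -26.7]
bottle [ 526.3 -418.1]
test [ 543.9 -219.4]
sample [551.7 228.5]
stapler [ 652.5 -437.9]
(array([553.8, 231. ], dtype=float32), np.float32(176.2766), np.float32(155.87392), np.float32(-1.5544736))
(array([ 545. , -215.7], dtype=float32), np.float32(245.2759), np.float32(103.23499), np.float32(0.1546125))
[[11, 23, 89], [18, 27, 124], [26, 29, 173], [24, 27, 189], [23, 28, 192], [21, 37, 191], [22, 34, 190], [23, 35, 192], [23, 30, 189], [27, 28, 191], [25, 29, 191], [21, 28, 191], [23, 33, 192], [21, 36, 190], [23, 35, 189], [22, 31, 190], [25, 30, 189], [24, 30, 168], [20, 26, 120], [18, 15, 87], [11, 24, 86], [12, 15, 83]]
```

```bash
python3 - <<'E'
from h import *
import pickle
V=[("bottle",526,-415),("test",545,-217),("mid",550,-20),("sample",553,231),("narrow",494,420)]
out={}
for n,x,y in V:
    z=320
    env.reach([x+33,y,z],down(-np.pi/2)); env.hold(0.25)
    out[n]=cam("wrist")
    print(n,env.read_state()["time_s"])
pickle.dump(out,open("survey.pkl","wb"))
a=[cv2.resize(out[n][1],(400,300)) for n in ("bottle","test","mid","sample")]
cv2.imwrite("pics/m1.png",np.vstack([np.hstack(a[:2]),np.hstack(a[2:])]))
cv2.imwrite("pics/narrow.png",out["narrow"][1])
E
```

```text
bottle 2.0833
test 3.2
mid 4.3083
sample 5.5917
narrow 6.7
```

View pics/m1.png

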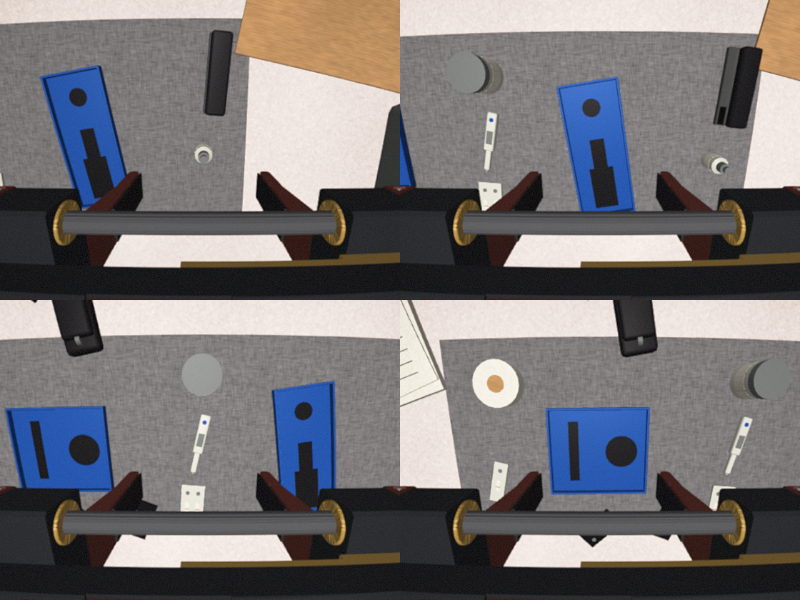

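View pics/narrow.png

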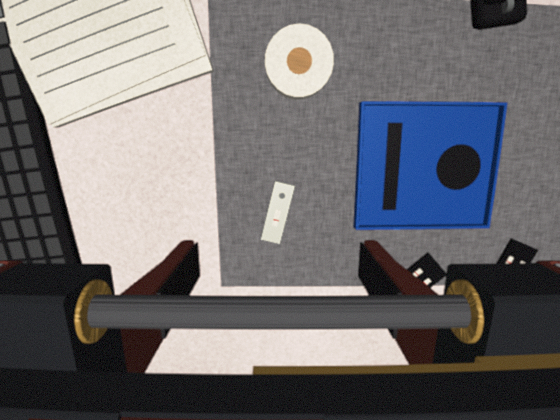

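Montage: gripper hides rows below about 260, but the tray outlines, jar, thermometer and bottle are clear. The narrow cassette is at about (278,212). Next I'll look at the wide cassette unobstructed and extract the poses.

```bash
cat > meas.py <<'E'
from h import *
import pickle
np.set_printoptions(precision=2,suppress=True)
S=pickle.load(open("survey.pkl","rb"))
def near(p,shape,xy,z,r):
    c=proj(p,[*xy,z])[0];e=proj(p,[xy[0],xy[1]+r,z])[0];m=np.zeros(shape[:2],np.uint8)
    cv2.circle(m,tuple(int(v) for v in c),int(np.linalg.norm(e-c)),1,-1);return m>0
def masks(im):
    h=cv2.cvtColor(cv2.GaussianBlur(im,(3,3),0),cv2.COLOR_BGR2HSV)
    H,s,v=[h[...,i].astype(int) for i in range(3)]
    return dict(white=(v>135)&(s<70),black=(v<60),blue=(H>100)&(H<130)&(s>150)&(v>60),hsv=h)
def white(n,xy,z,r):
    p,im=S[n];m=masks(im)["white"]&near(p,im.shape,xy,z,r)
    c=max(conts(m),key=cv2.contourArea);return rect(p,c,z)
def outlines(n,xy,r,size):
    p,im=S[n];k=masks(im);b=max(conts(k["blue"]&near(p,im.shape,xy,4,r)),key=cv2.contourArea)
    f=np.zeros(im.shape[:2],np.uint8);cv2.drawContours(f,[cv2.convexHull(b)],-1,1,-1)
    f=cv2.erode(f,np.ones((9,9)))>0
    return [rect(p,c,4) for c in conts(f&~k["blue"],100)],rect(p,b,16)
E
python3 - <<'E'
from h import *
import pickle
S=pickle.load(open("survey.pkl","rb"))
env.reach([400,-9,320],down(-np.pi/2)); env.hold(.25)
S["wide"]=cam("wrist");pickle.dump(S,open("survey.pkl","wb"))
from meas import *
print("t",env.read_state()["time_s"])
print("wide",white("wide",(446,-9),6,60)); print("narrow",white("narrow",(494,420),6,60))
print("therm",white("mid",(568,-25),10,70))
for n in("test","bottle"): print("test",n,*outlines(n,(545,-217),150,0),sep="\n ")
for n in("sample","narrow"): print("sample",n,*outlines(n,(553,231),140,0),sep="\n ")
print("bottle",white("bottle",(526,-418),42,40))
p,im=S["mid"];u,v=proj(p,[678,-27,65])[0].astype(int);print(u,v,masks(im)["hsv"][v,u-40:u+41:4].tolist())
a=[S["wide"][1],S["bottle"][1][100:310,200:480]]
cv2.imwrite("pics/m2.png",np.hstack([cv2.resize(a[0],(400,300)),cv2.resize(a[1],(400,300))]))
E
```

```text
t 8.6417
wide (array([447.87,  -7.38], dtype=float32), np.float32(82.1651), np.float32(46.05832), np.float32(-0.07511462))
narrow (array([496.32, 420.65], dtype=float32), np.float32(82.20598), np.float32(28.21028), np.float32(-0.24357669))
therm (array([565.23, -15.45], dtype=float32), np.float32(110.22921), np.float32(90.51437), np.float32(-1.0910451))
test
 test
 [(array([ 504.11, -223.58], dtype=float32), np.float32(132.91185), np.float32(42.311085), np.float32(0.15456642)), (array([ 625.75, -204.89], dtype=float32), np.float32(31.095625), np.float32(30.557018), np.float32(1.5678364))]
 (array([ 547.53, -217.12], dtype=float32), np.float32(244.01053), np.float32(101.534004), np.float32(0.15397365))
test
 bottle
 [(array([ 504.74, -223.33], dtype=float32), np.float32(131.09467), np.float32(42.23658), np.float32(0.15371765)), (array([ 625.48, -204.3 ], dtype=float32), np.float32(29.783836), np.float32(29.21677), np.float32(1.5542417))]
 (array([ 547.81, -220.29], dtype=float32), np.float32(244.23828), np.float32(105.62904), np.float32(0.15353458))
sample
 sample
 [(array([555.85, 18
[... 387 characters left out ...]
.013905), np.float32(54.73351), np.float32(-1.5606909)), (array([555.06, 275.43], dtype=float32), np.float32(108.38994), np.float32(16.831669), np.float32(0.0054289433))]
 (array([556.03, 233.82], dtype=float32), np.float32(178.16447), np.float32(155.30089), np.float32(-1.5602612))
bottle (array([ 533.79, -422.2 ], dtype=float32), np.float32(32.943672), np.float32(30.565126), np.float32(0.012645099))
283 106 [[0, 6, 123], [0, 6, 126], [0, 6, 128], [30, 5, 153], [45, 6, 160], [40, 5, 158], [38, 6, 158], [45, 6, 158], [45, 6, 159], [42, 8, 159], [45, 6, 157], [38, 6, 157], [53, 6, 158], [40, 5, 156], [45, 7, 156], [45, 7, 156], [42, 8, 156], [20, 6, 138], [0, 6, 128], [0, 6, 126], [0, 4, 124]]
```

View pics/m2.png

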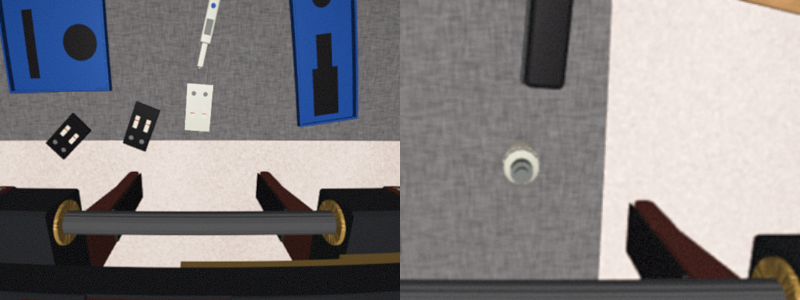

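The left half shows the wide cassette clear at about (199,107). The right half shows the bottle at about (520,165), standing apart from the stapler. Now the thermometer and jar get tighter thresholds, then I'll place the wide cassette.

```bash
cat > act.py <<'E'
from h import *
def yawfix(pos,yaw):
    """closing-axis yaw modulo pi, chosen with the last joint nearest zero"""
    c=[(abs(q[5]),down(y)) for y in(yaw,yaw+np.pi) for q in[env.ik(pos,down(y))] if q is not None]
    return min(c,key=lambda t:t[0])[1]
def pick(xy,yaw,z,pre=88,zs=230):
    set_gripper(pre);q=yawfix([*xy,zs],yaw);env.reach([*xy,zs],q)
    env.move_l([*xy,z+60],rate=300);hit=env.move_l([*xy,z],rate=60,f_stop=12)
    set_gripper(0);w=env.read_state();env.move_l([*xy,zs],rate=250)
    s=env.read_state();print("picked hit",hit,"w",w["width"],s["width"],"F",s["grip_force"],"t",s["time_s"])
    return hit
def place(xy,yaw,z,open_to,zs=230,slow=40):
    q=yawfix([*xy,zs],yaw);env.reach([*xy,zs],q);env.move_l([*xy,z+25],rate=250)
    hit=env.move_l([*xy,z],rate=slow,f_stop=6);s=env.read_state();print("place hit",hit,s["tool_pos"],"w",s["width"])
    env.hold(.2);set_gripper(open_to);env.move_l([*xy,z+40],rate=150);env.move_l([*xy,zs],rate=300)
    print("t",env.read_state()["time_s"])
TT=np.array([546.6,-217.1]);TY=0.154;ST=np.array([555.95,232.2]);SY=0.005
def loc(T,a,x,y): return T+np.array([np.cos(a)*x-np.sin(a)*y,np.sin(a)*x+np.cos(a)*y])
E
python3 - <<'E'
from act import *
from meas import *
p,im=S["mid"];k=masks(im)["hsv"].astype(int);print(k[150:215:4,283,2])
m=(k[...,2]>165)&(k[...,1]<90)&near(p,im.shape,(568,-20),10,62);m=cv2.morphologyEx(m.astype(np.uint8),cv2.MORPH_CLOSE,np.ones((7,7)))
c=max(conts(m),key=cv2.contourArea);print("therm",rect(p,c,10))
P=cast(p,c.reshape(-1,2)+0.,10);d=P-P.mean(0)
m=(k[...,2]>140)&(k[...,2]<185)&near(p,im.shape,(678,-27),65,40);m=cv2.morphologyEx(m.astype(np.uint8),cv2.MORPH_OPEN,np.ones((5,5)))
c=max(conts(m),key=cv2.contourArea);print("jar",rect(p,c,65))
pick([447.9,-7.4],-0.075+np.pi/2,81.5)
place(loc(TT,TY,-70,0),TY+np.pi/2,85.0,60)
E
```

```text
[134 132 131 241 247 218 231 243 242 232 142 144 157 186 215 198 152]
therm (array([566.31, -21.25], dtype=float32), np.float32(108.46731), np.float32(17.706892), np.float32(-0.22637357))
jar (array([679.54, -25.56], dtype=float32), np.float32(57.920277), np.float32(57.84514), np.float32(-0.01858156))
picked hit False w 43.22630501257057 43.552270376576715 F 29.999716579914093 t 14.5333
place hit True [ 477.2  -227.73   85.19] w 43.589216923079285
t 19.5167
```

```bash
cat > look.py <<'E'
from act import *
from meas import masks,near
def tl(P,T,a):
    d=np.asarray(P)-T;return np.array([np.cos(a)*d[0]+np.sin(a)*d[1],-np.sin(a)*d[0]+np.cos(a)*d[1]])
def seewhite(pos,xy,z,r,T,a,name,thr=165):
    env.reach(pos,down(-np.pi/2));env.hold(.25);p,im=cam("wrist");cv2.imwrite(f"pics/{name}.png",im)
    h=masks(im)["hsv"];m=(h[...,2]>thr)&(h[...,1]<90)&near(p,im.shape,xy,z,r)
    for c in conts(m,60):
        q=rect(p,c,z);print(name,"tray xy",tl(q[0],T,a),"dims",q[1],q[2],"dyaw",(q[3]-a+np.pi/2)%np.pi-np.pi/2)
    return p,im
E
python3 - <<'E'
from look import *
seewhite([460,-217,300],loc(TT,TY,-70,0),10,80,TT,TY,"w1")
pick([496.3,420.6],-0.2436+np.pi/2,81.5,pre=60)
place(loc(TT,TY,-16,0),TY+np.pi/2,92,46,slow=30)
seewhite([480,-217,300],loc(TT,TY,-50,0),10,100,TT,TY,"n1")
print(env.read_state()["time_s"])
E
```

```text
w1 tray xy [-70.08   0.03] dims 81.409775 45.151154 dyaw -0.0007787943
picked hit False w 25.611725994532453 25.42952911105443 F 29.99995708465576 t 25.6833
place hit False [ 530.87 -219.61   92.04] w 25.404180111022253
t 31.175
n1 tray xy [-42.86   0.09] dims 135.7765 45.208214 dyaw 0.0017557144
31.9167
```

View pics/n1.png

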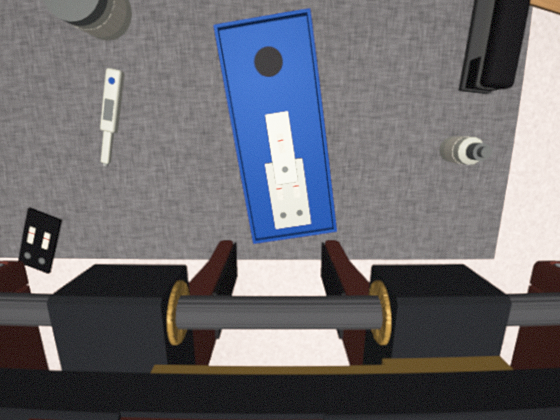

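The narrow cassette (279,147) laps the end of the wide one (287,205), both on their outlines. Next the bottle, with the camera overhead first.

```bash
python3 - <<'E'
from look import *
env.reach([462,-420,250],down(-np.pi/2));env.hold(.25);p,im=cam("wrist");cv2.imwrite("pics/b1.png",im)
h=masks(im)["hsv"];k=near(p,im.shape,(530,-420),42,32)
m=(h[...,2]>165)&(h[...,1]<90)&k
c=max(conts(m,60),key=cv2.contourArea);print("bottle",rect(p,c,42),cv2.boundingRect(c))
u,v=proj(p,[530,-420,42])[0].astype(int);cv2.imwrite("pics/b1c.png",cv2.resize(im[max(0,v-60):v+60,u-80:u+80],(640,480)));print(u,v)
E
```

```text
bottle (array([ 531.58, -422.63], dtype=float32), np.float32(28.808468), np.float32(28.527174), np.float32(-1.2515167)) (267, 116, 33, 34)
279 134
```

View pics/b1c.png

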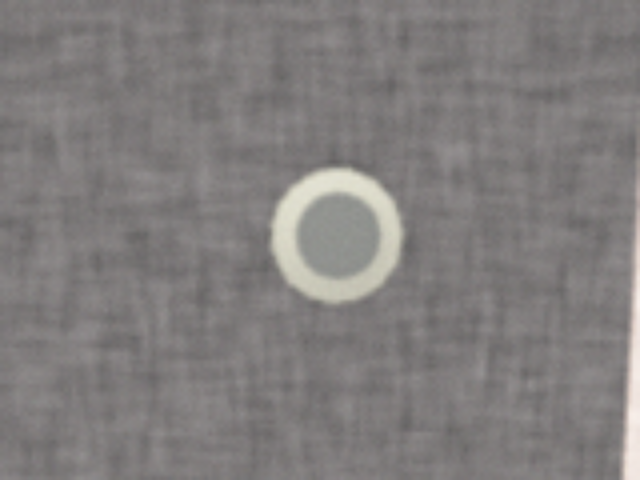

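The bottle is a clean concentric ring at about (337,235) in the crop, so it was seen from straight above. Placing the bottle and then the jar.

```bash
python3 - <<'E'
from look import *
pick([531.6,-422.6],TY+np.pi/2,90,pre=70)
place(loc(TT,TY,80,0),TY+np.pi/2,94.5,55,slow=25)
b=loc(TT,TY,80,0)
env.reach([b[0]-68,b[1],250],down(-np.pi/2));env.hold(.25);p,im=cam("wrist");cv2.imwrite("pics/b2.png",im)
h=masks(im)["hsv"];m=(h[...,2]>165)&(h[...,1]<90)&near(p,im.shape,b,46,30)
for c in conts(m,60):q=rect(p,c,46);print("bottle",tl(q[0],TT,TY),q[1],q[2])
pick([679.5,-25.6],SY+np.pi/2,102,pre=88)
place(loc(ST,SY,0,-42),SY+np.pi/2,106.5,76,slow=25)
pick(np.array([566.3,-21.3])+10*np.array([np.cos(.226),-np.sin(.226)]),-0.226+np.pi/2,82,pre=60)
# nose stays towards -x, so grip point sits at +10 mm
place(loc(ST,SY,10,44),SY+np.pi/2,86.3,40,slow=25)
env.reach([490,232,280],down(-np.pi/2));env.hold(.25);p,im=cam("wrist");cv2.imwrite("pics/s2.png",im)
h=masks(im)["hsv"].astype(int)
t=loc(ST,SY,0,44);m=(h[...,2]>165)&(h[...,1]<90)&near(p,im.shape,t,14,62)
m=cv2.morphologyEx(m.astype(np.uint8),cv2.MORPH_CLOSE,np.ones((7,7)))
for c in conts(m,100):q=rect(p,c,14);print("therm",tl(q[0],ST,SY),q[1],q[2],q[3]-SY)
j=loc(ST,SY,0,-42);m=(h[...,1]<60)&(h[...,2]>100)&near(p,im.shape,j,69,36)
for c in conts(m,100):q=rect(p,c,69);print("jar",tl(q[0],ST,SY),q[1],q[2])
cv2.imwrite("pics/m3.png",np.hstack([cv2.resize(cv2.imread("pics/b2.png"),(400,300)),cv2.resize(im,(400,300))]))
print(env.read_state()["time_s"])
E
```

```text
picked hit False w 29.408442138580437 29.204536535504662 F 29.999908976024017 t 37.025
place hit False [ 625.77 -204.87   94.65] w 29.383828562341805
t 41.3917
bottle [79.54 -0.15] 29.922031 29.158329
picked hit False w 57.73200216240393 57.64280009300252 F 29.999902546405792 t 46.4
place hit False [556.24 190.22 106.61] w 57.69250276471964
t 52.0
picked hit False w 17.702717224314252 17.832858273991132 F 29.999984800815582 t 56.4
place hit False [565.86 276.3   86.42] w 17.894552444742104
t 60.9917
therm [-0.78 44.27] 109.400986 17.604504 -0.0002935119
jar [ -0.08 -41.89] 57.311928 56.92545
63.9333
```

View pics/m3.png

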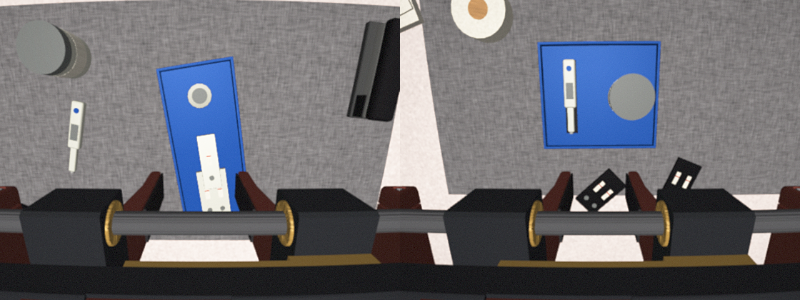

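The bottle (200,96), jar (632,97) and thermometer (570,96) are all on their outlines, within about 1 mm by measurement. The arm is clear of everything, so I'm handing in.

```bash
python3 -c "
from h import *
env.hold(.5);print(workorder.sign_off())"
```

```text
the job is handed in; nothing more can be done
None
```

Both kits are made up in the order asked and handed in at about 65 s of the 144 s. The wide cassette, bottle, jar and thermometer measured within about 1 mm of their outlines. The narrow cassette laps the wide one, with its far end about 1 mm from its mark. The stapler, label roll and mouse were not touched.

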